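Make up two glaze-decorating kits

TASK

Make up two decorating kits from the stock in the middle of the bench: on the white tray the green-lidded jar on the round cork pad, the turned wooden stamp on the square pad and the wooden pattern block lying along the long strip; on the blue tray the yellow-lidded jar on the round pad and the orange-backed rasp lying along the long strip. Centre each thing on its pad, the same way up as it is now, never tip a jar over, and leave the red-lidded jar and the terracotta cup where they are.

Things in the scene. Friction and masses are not known exactly. Their poses are not given: they have to be found in the camera images.
- tray_white: White kit tray, fixed, 170 (x) by 240 mm (y). Origin: centre of its underside on the table, z up. Floor 6 mm above the table; lip 5 mm wide, top 10 mm above the table. Flush cork pads, centres in tray x, y (mm): long strip 46 by 124 mm along y at (45, 0), for the block; round, 66 mm across, at (-40, -55), for the green jar; square, 56 mm, at (-40, 55), for the stamp.
- tray_blue: Blue kit tray, fixed, 170 (x) by 240 mm (y). Origin: centre of its underside on the table, z up. Floor 6 mm above the table; lip 5 mm wide, top 10 mm above the table. Flush cork pads, centres in tray x, y (mm): long strip 46 by 124 mm along y at (45, 0), for the rasp; round, 66 mm across, at (-40, 0), for the yellow jar.
- jar_green: Glaze jar, white body with a band and lid of green; round, 50 mm across the lid (48 mm body), 60 mm tall, about 0.18 kg, standing loose in the stock. Origin: centre of its underside, z up.
- jar_yellow: Glaze jar, white body with a band and lid of yellow; round, 50 mm across the lid (48 mm body), 60 mm tall, about 0.18 kg, standing loose in the stock. Origin: centre of its underside, z up.
- jar_red: Glaze jar, white body with a band and lid of red; round, 50 mm across the lid (48 mm body), 60 mm tall, about 0.18 kg, standing loose in the stock. Origin: centre of its underside, z up. Not wanted: stays where it is.
- stamp: Turned stamp of dark wood standing on its face: foot 36 mm across and 14 mm high, waist 20 mm, knob 28 mm across from 38 to 54 mm up; 58 mm tall, about 0.06 kg. Origin: centre of its underside, z up.
- pattern_block: Pale wooden pattern block with rounded ends and dark grooves across its top, lying flat: 30 mm wide (x), 106 mm long (y), 22 mm thick, about 0.07 kg. Origin: centre of its underside, z up, y along its length; either way round will do.
- rasp: Small clay rasp lying flat: a steel sole 30 mm wide (x), 106 mm long (y) and 10 mm thick under an orange plastic back 30 mm wide and 82 mm long; 22 mm thick in all, about 0.09 kg. Origin: centre of its underside, z up, y along its length; either way round will do.
- bisque_cup: Empty terracotta cup, 60 mm across the rim, 55 mm tall, standing loose among the stock. Origin: centre of its underside, z up. Not wanted: stays where it is.

How it is judged:
By the outcome, as a careful person would: the job done as asked, in the order asked, and still so for the second after the job is handed in, with the robot touching nothing.
It also fails if it takes over 120 s, if anything falls off the work surface, if the arm or the gripper's body presses on something with over 40 N, if the wrist force passes 120 N, or if a joint passes its speed limit or range.

ROBOT

A 7-joint arm with a two-finger parallel gripper is mounted at the origin on the work surface. World frame = base frame: x ahead of the robot, y to its left, z up, the work surface at z = 0. Lengths are in m, angles in rad, forces in N, time in s.
With the tool pointing down it reaches from about 0.4 to 0.85 m from the base axis. Payload 10.4 kg.
Tool frame: the origin (TCP) lies on the centre line of the jaws, within the pads' length; the fingertips stand r.tip_extent ahead of it and the grasp point (between the pads) lies 3 mm ahead of it (r.tip_extent is the distance from the TCP to the fingertips, in m); z points along the fingers, y is the direction in which the jaws open and shut (so a half turn about z gives the same grasp; the last joint's range is limited). The gripper opens to 87 mm and grips with 3 to 60 N. Pads are 19 mm wide; open, the fingers measure 117 mm over their backs; the gripper's body (75 mm by 190 mm) begins 51 mm behind the grasp point.
Start: joints at [-1.316, 0.332, -0.065, 1.46, 0.022, 1.35, -0.088], TCP at [0.171, 0.601, 0.245] pointing down, gripper open.
Joint ranges: [-2.6, 2.6], [-0.5, 2.12], [-1.47, 1.34], [0.16, 2.42], [-1.27, 4.41], [0.06, 2.06], [-2.6, 2.6]. Speed limits (rad/s): [2.22, 2.22, 2.79, 2.79, 3.14, 3.14, 3.14].

INTERFACE

Orientations are given as a unit quaternion [x, y, z, w].
In Python, from bench import r gives the robot as it stands. The module is installed in compiled form; this text tells all that it offers.
- The arm moves only by the shell command python3 -m jog 'ROWS' [FORCE]. ROWS is JSON, a list of rows, each a list of 5 numbers: the shift along the tool's x, y, z in cm, then the turn about the tool's z in rad, then the closure, from 0 (fully open) to 1 (shut). A call has exactly 10 rows; each row shifts and turns the pose as measured when the row begins, along the tool's axes as they then stand; what a row does not reach is not made up. A row lasts 1/10 s, in which the tool goes at most 50 mm and 8.59 degrees, less where a joint would pass 70% of its speed; a pose out of reach is approached as far as the arm can. A call with a gripper value outside its range is refused whole. The fingers move at their own pace and stop on an object; FORCE is the grip in N (left out, the last holds). Time passes only in rows, so rows that do not move let the fingers close, or fill a call up. It gives the time, the measured TCP pose, the force and the opening at its end, in the units of the state.
- r.read_state(): the state, without advancing time (a new reading comes with each control period).
- r.camera(name): name is "scene" or "top" or "wrist"; returns a dict with "pixels" (480x640x3 uint8, red, green, blue), "fx", "fy", "cx", "cy" (pixels), "camera_from_world" (4x4, takes a point from world to camera coordinates). Camera axes: x right, y up, looking along -z (the intrinsics and any distortion apply to the point x, -y, -z); pixel columns grow to the right and rows downward; lengths in m; the calibration is good to about 2 mm. A picture is of the moment at which its call begins. There is no depth.
- r.close_job(): hands the job in, once; it reports no verdict.
The state is a dict: "time": time; "joint_positions": joint angles; "joint_vel": joint speeds; "joint_torque": joint torques, N m; "ee_pos": TCP position; "eef_rot": TCP orientation; "ft_force": force on the tool from outside, world axes, zero at the start; "torque": the same for the moment, N m; "width": finger opening in m.
Only numpy, scipy, OpenCV 4.12 (cv2) and the standard library are available. Lean on these libraries where they do the work, as an engineer would, in place of code of your own. Each camera call takes 0.05 s, during which the arm holds its last target. There are 200 camera calls.

## Working session

There is one attempt and no reset: what is moved stays moved. The work goes in short steps, Python scripts to look and compute and a shell command to move; the robot and the scene stay as the last step left them, time stands still between calls to the robot, and variables do not carry over. Pictures are saved under pics/ and viewed, about 12 in all and at most 16, crops included, and the job is handed in when it is done.

```bash
mkdir -p pics
cat > h.py <<'E'
import numpy as np, cv2
from bench import r
from scipy.spatial.transform import Rotation as R
def snap(n,f):
    c=r.camera(n); cv2.imwrite('pics/'+f+'.png',c['pixels'][:,:,::-1])
    np.savez('pics/'+f+'.npz',**{k:v for k,v in c.items() if not isinstance(v,str)}); return c
def px2w(f,u,v,z):
    c=np.load('pics/'+f+'.npz',allow_pickle=True)
    d=np.array([(u-c['cx'])/c['fx'],-(v-c['cy'])/c['fy'],-1.])
    M=np.linalg.inv(c['camera_from_world']); o=M[:3,3]; d=M[:3,:3]@d
    return (o+d*(z-o[2])/d[2])
def w2px(f,p):
    c=np.load('pics/'+f+'.npz',allow_pickle=True)
    q=c['camera_from_world']@np.r_[p,1]
    return c['cx']+c['fx']*q[0]/-q[2], c['cy']+c['fy']*q[1]/q[2]
def go(x,y,z,yaw=None):
    """shift in tool cm to world target; yaw = desired world yaw of tool x-axis (deg, mod 180)"""
    s=r.read_state(); Rm=R.from_quat(s['eef_rot']).as_matrix()
    d=Rm.T@(np.array([x,y,z])-s['ee_pos'])*100
    cy=np.degrees(np.arctan2(Rm[1,0],Rm[0,0])); t=0
    if yaw is not None:
        t=-((yaw-cy+90)%180-90)
    print('shift cm',d.round(2),'turn rad',round(np.radians(t),3),'cur yaw',cy.round(1),'toolz',Rm[:,2].round(3),'j7',s['joint_positions'][6].round(2),'t',s['time'])
E
python3 - <<'E'
from h import *
for n in ('top','scene'):
    c=snap(n,n+'0'); print([k for k in c],c['fx'],c['cx'],c['cy'],c['camera_from_world'].round(3).tolist(), {k:c[k] for k in c if k not in('pixels','camera_from_world')})
s=r.read_state(); print(s, r.tip_extent); go(*s['ee_pos'])
E
```

```text
['pixels', 'fx', 'fy', 'cx', 'cy', 'camera_from_world'] 474.11402888199797 322.62958805797797 230.15090455362258 [[-0.013, -1.0, 0.002, -0.001], [0.999, -0.013, 0.045, -0.559], [-0.045, 0.003, 0.999, -0.933], [0.0, 0.0, 0.0, 1.0]] {'fx': 474.11402888199797, 'fy': 474.11402888199797, 'cx': 322.62958805797797, 'cy': 230.15090455362258}
['pixels', 'fx', 'fy', 'cx', 'cy', 'camera_from_world'] 479.7556297854051 319.0202250752424 244.7265365313782 [[-0.214, 0.977, 0.013, 0.116], [-0.512, -0.124, 0.85, 0.252], [0.832, 0.175, 0.527, -1.413], [0.0, 0.0, 0.0, 1.0]] {'fx': 479.7556297854051, 'fy': 479.7556297854051, 'cx': 319.0202250752424, 'cy': 244.7265365313782}
{'time': 0.1, 'joint_positions': array([-1.31561012,  0.33282345, -0.06469417,  1.46085964,  0.02161062,
        1.34991722, -0.0884894 ]), 'joint_vel': array([ 6.89845323e-04, -2.06243871e-03, -3.46659660e-05, -1.84312167e-03,
       -1.02509351e-03,  1.68388468e-04,  1.25633236e-04]), 'joint_torque': array([ 7.14863927e-04, -6.24539852e+01,  2.42452155e-02, -3.90720785e+01,
       -6.14084001e-02,  3.63807112e-02,  3.81424752e-05]), 'ee_pos': array([0.17131216, 0.60072438, 0.24382315]), 'eef_rot': array([ 1.38433719e-01,  9.90371483e-01, -6.53632701e-04, -5.49719245e-05]), 'ft_force': array([-0.41362932,  0.47240863,  0.03719076]), 'torque': array([ 0.0075736 , -0.02577707,  0.02942542]), 'width': 0.08710106567975384} 0.022
shift cm [0. 0. 0.] turn rad 0.0 cur yaw 164.1 toolz [-0.    -0.001 -1.   ] j7 -0.09 t 0.1
```

View pics/top0.png

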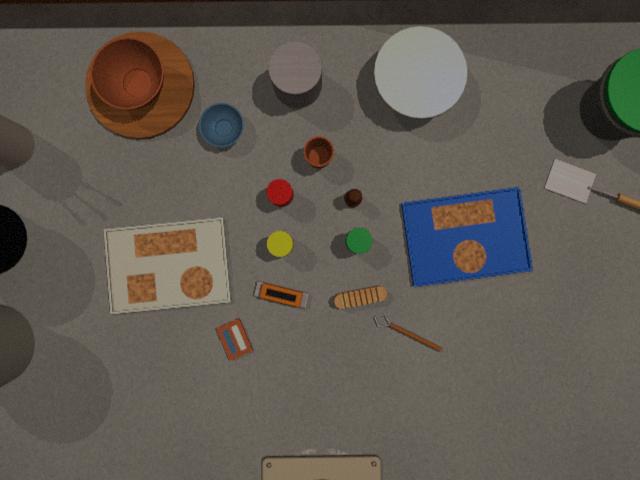

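View pics/scene0.png

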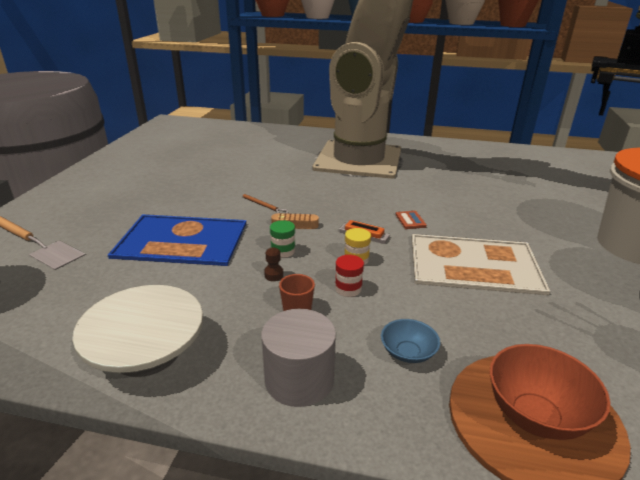

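Run:
```python
from h import *
im=cv2.imread('pics/top0.png'); h=cv2.cvtColor(im,cv2.COLOR_BGR2HSV)
def seg(n,lo,hi,box,z,lab=0):
    u0,v0,u1,v1=box; m=cv2.inRange(h,lo,hi); k=np.zeros_like(m); k[v0:v1,u0:u1]=m[v0:v1,u0:u1]
    if n.startswith('tray'): k=cv2.morphologyEx(k,cv2.MORPH_CLOSE,np.ones((5,5)))
    c=max(cv2.findContours(k,0,2)[0],key=cv2.contourArea)
    (cu,cv_),wh,a=cv2.minAreaRect(c)
    p=px2w('top0',cu,cv_,z); b=cv2.boxPoints(((cu,cv_),wh,a))
    W=np.array([px2w('top0',*q,z) for q in b]); e=W[1]-W[0]; f=W[2]-W[1]; L=e if np.linalg.norm(e)>np.linalg.norm(f) else f
    print(n,(round(cu),round(cv_)),p.round(4)[:2],'sides',np.linalg.norm(e).round(3),np.linalg.norm(f).round(3),'long axis deg',(np.degrees(np.arctan2(L[1],L[0]))%180).round(1))
    cv2.drawContours(im,[b.astype(int)],0,(255,0,255),1)
seg('tray_white',(0,0,110),(60,70,255),(90,205,240,325),.01)
seg('tray_blue',(105,150,50),(125,255,255),(390,175,545,300),.01)
ck=((3,70,90),(25,230,255))
seg('w_strip',*ck,(125,222,205,262),.006);seg('w_round',*ck,(174,260,222,305),.006);seg('w_sq',*ck,(120,266,162,308),.006)
seg('b_strip',*ck,(420,192,505,236),.006);seg('b_round',*ck,(445,234,495,280),.006)
seg('green',(45,120,60),(80,255,255),(335,215,385,265),.06)
seg('yellow',(22,150,80),(35,255,255),(255,220,305,270),.06)
seg('stamp',(0,60,10),(15,255,80),(338,183,370,213),.05)
seg('block',(8,60,90),(28,255,255),(325,278,395,318),.022)
seg('rasp_orange',(3,180,120),(20,255,255),(250,275,315,315),.022)
cv2.imwrite('pics/seg.png',cv2.resize(im[140:350,90:550],None,fx=1.73,fy=1.73,interpolation=2))
```

```text
tray_white (169, 261) [0.5007 0.2976] sides 0.227 0.276 long axis deg 88.6
tray_blue (467, 236) [ 0.5425 -0.2958] sides 0.242 0.168 long axis deg 97.1
w_strip (165, 243) [0.5375 0.308 ] sides 0.125 0.047 long axis deg 94.9
w_round (196, 282) [0.4577 0.2459] sides 0.064 0.066 long axis deg 179.9
w_sq (141, 288) [0.4483 0.3554] sides 0.057 0.057 long axis deg 5.4
b_strip (463, 214) [ 0.5878 -0.2909] sides 0.123 0.045 long axis deg 97.0
b_round (470, 256) [ 0.5023 -0.3019] sides 0.062 0.062 long axis deg 89.3
green (358, 241) [ 0.5361 -0.0757] sides 0.048 0.047 long axis deg 107.7
yellow (280, 244) [0.5324 0.0738] sides 0.048 0.048 long axis deg 44.3
stamp (352, 198) [ 0.6191 -0.0663] sides 0.033 0.033 long axis deg 179.0
block (360, 297) [ 0.4262 -0.0806] sides 0.106 0.032 long axis deg 100.1
rasp_orange (281, 295) [0.4327 0.0757] sides 0.028 0.08 long axis deg 75.3
```

View pics/seg.png

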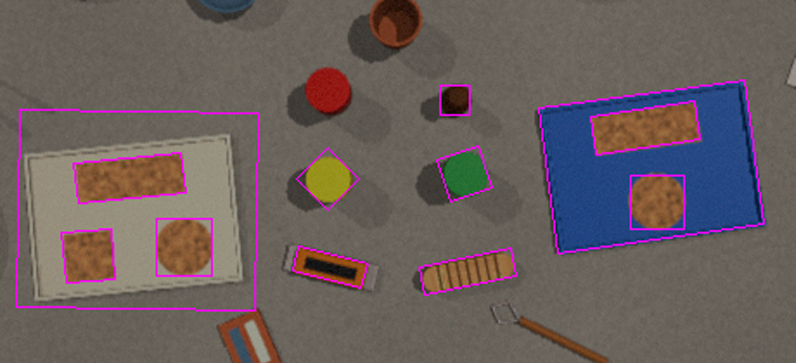

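```bash
python3 -c "
from h import *
go(.536,-.076,.24,180)"
```

```text
shift cm [-53.63 -55.08   0.46] turn rad -0.278 cur yaw 164.1 toolz [-0.    -0.001 -1.   ] j7 -0.09 t 0.1
```

```bash
python3 -m jog '[[-3.4,-3.5,0,0,0],[-3.4,-3.5,0,0,0],[-3.4,-3.5,0,0,0],[-3.4,-3.5,0,0,0],[-3.4,-3.5,0,0,0],[-3.4,-3.5,0,0,0],[-3.4,-3.5,0,0,0],[-3.4,-3.5,0,0,0],[-3.4,-3.5,0,0,0],[-3.4,-3.5,0,0,0]]' 20; python3 -c "
from h import *
go(.536,-.076,.20,180)"
```

```text
time: 1.1
ee_pos: [0.4028, 0.1632, 0.2394]
eef_rot: [0.133, 0.991, -0.002, -0.003]
ft_force: [1.4, 0.3, -0.3]
width: 0.0872
shift cm [-19.17 -19.55   3.95] turn rad -0.267 cur yaw 164.7 toolz [-0.006 -0.004 -1.   ] j7 0.78 t 1.1
```

```bash
python3 -m jog '[[-3.2,-3.2,0.6,0,0],[-3.2,-3.2,0.6,0,0],[-3.2,-3.2,0.6,0,0],[-3.2,-3.2,0.6,0,0],[-3.2,-3.2,0.6,0,0],[-2.8,-2.8,0.6,0,0],[0,0,0,-0.14,0.1],[0,0,0,-0.13,0.1],[0,0,0,0,0.1],[0,0,0,0,0.1]]'; python3 -c "
from h import *
go(.536,-.076,.20,180); snap('wrist','w1')"
```

```text
time: 2.1
ee_pos: [0.5376, -0.0872, 0.2006]
eef_rot: [0.001, 1.0, -0.003, -0.003]
ft_force: [0.5, 0.4, 0.1]
width: 0.0785
shift cm [0.16 1.12 0.05] turn rad -0.002 cur yaw 179.9 toolz [-0.007 -0.007 -1.   ] j7 1.75 t 2.1
```

View pics/w1.png

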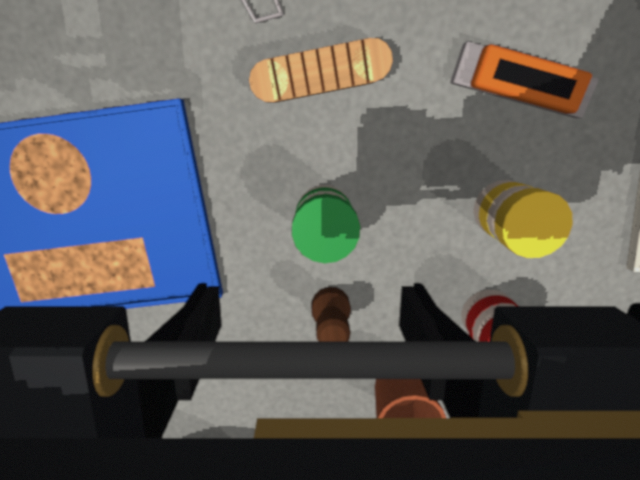

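The wrist view shows green lid at about (326,229), yellow (538,223), block centre (321,70), rasp (523,78), stamp knob (333,331), partly behind the gripper rod.

Run:
```python
from h import *
for n,u,v,z in [('green',326,229,.06),('yellow',538,223,.06),('block',321,70,.022),('blockL',252,84,.018),('blockR',393,56,.018),('rasp L',460,60,.01),('rasp R',590,98,.01),('orangeC',532,77,.022),('bround',50,174,.006),('bstrip',80,270,.006)]:
    print(n,px2w('w1',u,v,z).round(4))
M=np.linalg.inv(np.load('pics/w1.npz')['camera_from_world']);print(M.round(3))
go(.536,-.075,.048,180)
```

```text
green [ 0.5348 -0.0753  0.06  ]
yellow [0.5304 0.075  0.06  ]
block [ 0.4255 -0.0787  0.022 ]
blockL [ 0.4346 -0.1299  0.018 ]
blockR [ 0.4158 -0.0263  0.018 ]
rasp L [0.4177 0.0253 0.01  ]
rasp R [0.4448 0.1273 0.01  ]
orangeC [0.4307 0.0748 0.022 ]
bround [ 0.5028 -0.3008  0.006 ]
bstrip [ 0.5873 -0.29    0.006 ]
[[ 0.002 -0.957 -0.289  0.456]
 [ 1.     0.     0.007 -0.085]
 [-0.007 -0.289  0.957  0.341]
 [ 0.     0.     0.     1.   ]]
shift cm [ 0.06  1.31 15.25] turn rad -0.001 cur yaw 179.9 toolz [-0.007 -0.007 -1.   ] j7 1.75 t 2.15
```

```bash
python3 -m jog '[[0.1,1.3,3,0,0.1],[0,0,4,0,0.1],[0,0,4,0,0.1],[0,0,3,0,0.1],[0,0,1,0,0.1],[0,0,0,0,0.1],[0,0,0,0,0.1],[0,0,0,0,0.1],[0,0,0,0,0.1],[0,0,0,0,0.1]]'; python3 -c "
from h import *
go(.5355,-.0755,.04,180)"
```

```text
time: 3.15
ee_pos: [0.5405, -0.0706, 0.0532]
eef_rot: [0.007, 1.0, -0.002, 0.003]
ft_force: [0.0, 0.5, 0.1]
width: 0.0786
shift cm [ 0.5  -0.49  1.32] turn rad -0.014 cur yaw 179.2 toolz [ 0.006 -0.003 -1.   ] j7 1.81 t 3.15
```

```bash
python3 -m jog '[[0.5,-0.5,0,0,0.1],[0,0,1.3,0,0.1],[0,0,0,0,0.1],[0,0,0,0,0.5],[0,0,0,0,0.7],[0,0,0,0,0.7],[0,0,0,0,0.7],[0,0,0,0,0.7],[0,0,0,0,0.7],[0,0,0,0,0.7]]' 20; python3 -c "
from h import *
go(.5355,-.0755,.04,180)"
```

```text
time: 4.15
ee_pos: [0.5355, -0.0763, 0.0398]
eef_rot: [0.007, 1.0, -0.002, 0.004]
ft_force: [-0.9, -0.6, -0.0]
width: 0.0492
shift cm [ 0.    0.08 -0.02] turn rad -0.014 cur yaw 179.2 toolz [ 0.007 -0.003 -1.   ] j7 1.83 t 4.15
```

```bash
python3 -m jog '[[0,0,-4,0,0.7],[0,0,-4,0,0.7],[0,0,-4,0,0.7],[1.1,4.6,0,0,0.7],[1.1,4.6,0,0,0.7],[1.1,4.6,0,0,0.7],[1.1,4.6,0,0,0.7],[1.1,4.6,0,0,0.7],[1.1,4.6,0,0,0.7],[1.1,4.6,0,0,0.7]]'; python3 -c "
from h import *
go(.4577,.2459,.07)
print(r.read_state()['width'])"
```

```text
time: 5.15
ee_pos: [0.4618, 0.2511, 0.1635]
eef_rot: [0.015, 1.0, -0.002, 0.004]
ft_force: [0.5, 0.5, -1.0]
width: 0.0494
shift cm [ 0.47 -0.5   9.35] turn rad 0.0 cur yaw 178.3 toolz [ 0.008 -0.003 -1.   ] j7 1.01 t 5.15
0.04939810492028111
```

```bash
python3 -m jog '[[0.3,-0.5,3,0,0.7],[0.1,0,3,0,0.7],[0.1,0,3,0,0.7],[0,0,0,0,0.7],[0,0,0,0,0.7],[0,0,0,0,0.7],[0,0,0,0,0.7],[0,0,0,0,0.7],[0,0,0,0,0.7],[0,0,0,0,0.7]]'; python3 -c "
from h import *
go(.4577,.2459,.0465);snap('wrist','w2')"
```

```text
time: 6.15
ee_pos: [0.4567, 0.2571, 0.0769]
eef_rot: [0.009, 1.0, 0.003, 0.007]
ft_force: [0.2, 0.6, -1.1]
width: 0.0489
shift cm [-0.07 -1.14  3.04] turn rad 0.0 cur yaw 179.0 toolz [ 0.014  0.005 -1.   ] j7 1.05 t 6.15
```

View pics/w2.png

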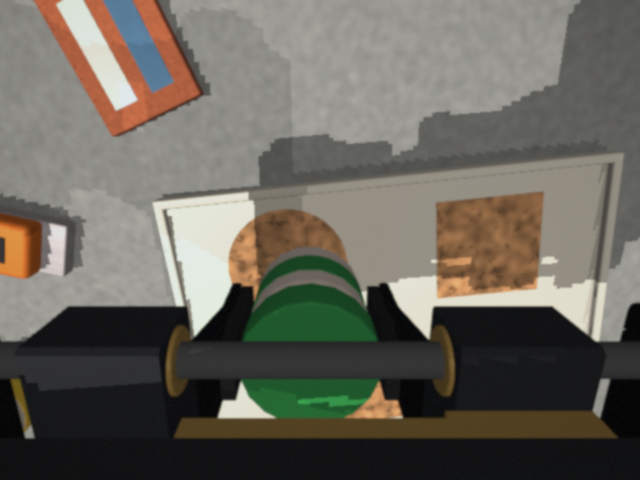

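The jar hangs upright between the fingers, about 1 cm off the round pad's centre (pad at about (290,265)). The numbers agree, so I'll correct and lower.

```bash
python3 -m jog '[[0,-1.1,0,0,0.7],[0,0,0,0,0.7],[0,0,0.8,0,0.7],[0,0,0.8,0,0.7],[0,0,0.6,0,0.7],[0,0,0.2,0,0.7],[0,0,0,0,0.7],[0,0,0,0,0.7],[0,0,0,0,0.7],[0,0,0,0,0.7]]'; python3 -c "
from h import *
go(.4577,.2459,.0462)"
```

```text
time: 7.2
ee_pos: [0.4566, 0.2449, 0.05]
eef_rot: [0.009, 1.0, 0.002, 0.007]
ft_force: [0.3, 0.0, -1.3]
width: 0.049
shift cm [-0.11  0.1   0.39] turn rad 0.0 cur yaw 179.0 toolz [ 0.013  0.004 -1.   ] j7 1.08 t 7.2
```

```bash
python3 -m jog '[[-0.1,0.1,0.2,0,0.7],[0,0,0.15,0,0.7],[0,0,0.0,0,0.7],[0,0,0,0,0.7],[0,0,0,0,0.25],[0,0,0,0,0.2],[0,0,0,0,0.2],[0,0,0,0,0.2],[0,0,0,0,0.2],[0,0,0,0,0.2]]'; python3 -c "
from h import *
go(.617,-.066,.16,90)"
```

```text
time: 8.2
ee_pos: [0.4585, 0.2466, 0.0473]
eef_rot: [0.009, 1.0, 0.003, 0.008]
ft_force: [-0.4, -0.3, 0.2]
width: 0.0694
shift cm [-16.55 -30.92 -11.21] turn rad 1.554 cur yaw 179.0 toolz [ 0.015  0.006 -1.   ] j7 1.09 t 8.2
```

```bash
python3 -m jog '[[0,0,-4,0,0.2],[0,0,-4,0,0.2],[0,0,-4,0,0.2],[-2.2,-4.3,0,0,0.3],[-2.2,-4.3,0,0,0.3],[-2.2,-4.3,0,0,0.3],[-2.2,-4.3,0,0,0.3],[-2.2,-4.3,0,0,0.3],[-2.2,-4.3,0,0,0.3],[-2.2,-4.3,0,0,0.3]]'; python3 -c "
from h import *
go(.535,-.066,.17,180)"
```

```text
time: 9.2
ee_pos: [0.6104, -0.0586, 0.1743]
eef_rot: [-0.0, 1.0, 0.005, 0.009]
ft_force: [0.4, 0.7, 0.5]
width: 0.0611
shift cm [ 7.55 -0.74  0.28] turn rad 0.0 cur yaw -180.0 toolz [ 0.018  0.009 -1.   ] j7 1.78 t 9.2
```

```bash
python3 -m jog '[[4,-0.7,0,0,0.3],[3,0,0,0,0.3],[0,0,0,0,0.3],[0,0,0,0,0.3],[0,0,0,0,0.3],[0,0,0,0,0.3],[0,0,0,0,0.3],[0,0,0,0,0.3],[0,0,0,0,0.3],[0,0,0,0,0.3]]'; python3 -c "
from h import *
snap('wrist','w3');go(.618,-.066,.06,180)"
```

```text
time: 10.2
ee_pos: [0.5426, -0.0752, 0.1677]
eef_rot: [0.005, 1.0, -0.001, 0.006]
ft_force: [-0.4, 0.3, 0.0]
width: 0.061
shift cm [-7.41  1.03 10.85] turn rad -0.01 cur yaw 179.5 toolz [ 0.011 -0.003 -1.   ] j7 1.74 t 10.25
```

View pics/w3.png

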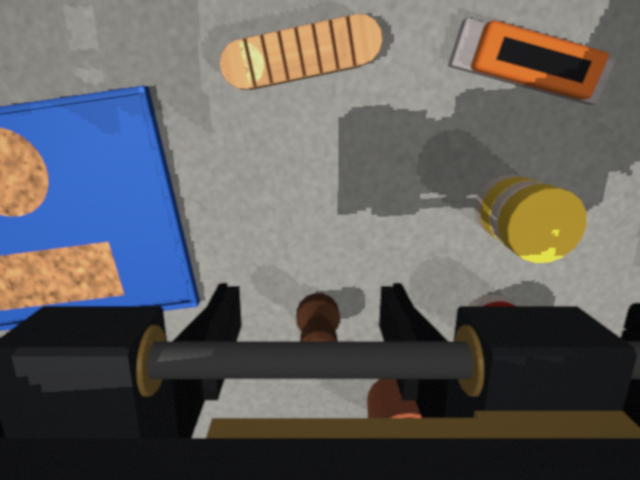

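The stamp's foot spans columns 297–340, front edge at row 292; the knob is hidden behind the rod.

Run:
```python
from h import *
for a in [(318,292,.014),(318,292,0),(297,316,.014),(340,316,.014)]: print(px2w('w3',*a).round(4))
print(px2w('top0',353.5,198,.054).round(4))
```

```text
[ 0.5981 -0.0685  0.014 ]
[ 0.6047 -0.0683  0.    ]
[ 0.6191 -0.0854  0.014 ]
[ 0.6194 -0.0509  0.014 ]
[ 0.6176 -0.068   0.054 ]
```

```bash
python3 -m jog '[[-3.5,0.3,0,0,0.3],[-3.5,0.3,0,0,0.3],[-0.3,0,3,0,0.3],[0,0,3,0,0.3],[0,0,2,0,0.3],[0,0,0,0,0.3],[0,0,0,0,0.3],[0,0,0,0,0.3],[0,0,0,0,0.3],[0,0,0,0,0.3]]'; python3 -c "
from h import *
go(.617,-.0682,.05,180)"
```

```text
time: 11.25
ee_pos: [0.6215, -0.0695, 0.0897]
eef_rot: [0.004, 1.0, -0.001, 0.008]
ft_force: [0.1, 0.3, -0.7]
width: 0.061
shift cm [0.52 0.13 3.96] turn rad -0.008 cur yaw 179.5 toolz [ 0.017 -0.001 -1.   ] j7 1.83 t 11.25
```

```bash
python3 -m jog '[[0.5,0.1,1,0,0.3],[0,0,1.5,0,0.3],[0,0,1.4,0,0.3],[0,0,0,0,0.3],[0,0,0,0,0.8],[0,0,0,0,0.9],[0,0,0,0,0.9],[0,0,0,0,0.9],[0,0,0,0,0.9],[0,0,0,0,0.9]]' 15; python3 -c "
from h import *
go(.617,-.0682,.05,180)"
```

```text
time: 12.25
ee_pos: [0.6173, -0.0685, 0.0482]
eef_rot: [0.004, 1.0, -0.001, 0.009]
ft_force: [0.1, 0.3, -1.0]
width: 0.0273
shift cm [ 0.02  0.02 -0.18] turn rad -0.009 cur yaw 179.5 toolz [ 0.018 -0.001 -1.   ] j7 1.85 t 12.25
```

```bash
python3 -m jog '[[0,0,-4,0,0.9],[0,0,-4,0,0.9],[0,0,-4,0,0.9],[1.8,4.6,0,0,0.9],[1.8,4.6,0,0,0.9],[1.8,4.6,0,0,0.9],[1.8,4.6,0,0,0.9],[1.8,4.6,0,0,0.9],[1.8,4.6,0,0,0.9],[1.8,4.6,0,0,0.9]]'; python3 -c "
from h import *
go(.4483,.3554,.12)"
```

```text
time: 13.25
ee_pos: [0.4925, 0.2539, 0.1718]
eef_rot: [0.012, 1.0, -0.001, 0.012]
ft_force: [1.2, 0.3, -0.8]
width: 0.0272
shift cm [ 4.78 10.05  5.06] turn rad 0.0 cur yaw 178.6 toolz [ 0.023 -0.002 -1.   ] j7 1.07 t 13.25
```

```bash
python3 -m jog '[[2.2,4.4,0,0,0.9],[2.2,4.4,0,0,0.9],[0,0,0,0,0.9],[0,0,3,0,0.9],[0,0,3,0,0.9],[0,0,2,0,0.9],[0,0,0,0,0.9],[0,0,0,0,0.9],[0,0,0,0,0.9],[0,0,0,0,0.9]]'; python3 -c "
from h import *
go(.4483,.3554,.0545)"
```

```text
time: 14.25
ee_pos: [0.4474, 0.3543, 0.0925]
eef_rot: [0.005, 1.0, 0.003, 0.013]
ft_force: [-0.4, 0.7, -0.8]
width: 0.0274
shift cm [0.01 0.08 3.8 ] turn rad 0.0 cur yaw 179.4 toolz [ 0.026  0.006 -1.   ] j7 0.92 t 14.25
```

```bash
python3 -m jog '[[0,0.1,1.2,0,0.9],[0,0,1.2,0,0.9],[0,0,1.0,0,0.9],[0,0,0,0,0.9],[0,0,0,0,0.9],[0,0,0,0,0.9],[0,0,0,0,0.9],[0,0,0,0,0.9],[0,0,0,0,0.9],[0,0,0,0,0.9]]'; python3 -c "
from h import *
go(.4483,.3554,.0545)"
```

```text
time: 15.25
ee_pos: [0.4494, 0.3564, 0.0575]
eef_rot: [0.005, 1.0, 0.005, 0.014]
ft_force: [-0.7, 0.6, -0.6]
width: 0.0272
shift cm [ 0.11 -0.1   0.29] turn rad 0.0 cur yaw 179.4 toolz [ 0.028  0.009 -1.   ] j7 0.93 t 15.25
```

```bash
python3 -m jog '[[0.1,-0.1,0.1,0,0.9],[0,0,0.15,0,0.9],[0,0,0.0,0,0.9],[0,0,0,0,0.9],[0,0,0,0,0.5],[0,0,0,0,0.4],[0,0,0,0,0.4],[0,0,0,0,0.4],[0,0,-2,0,0.4],[0,0,-4,0,0.4]]'; python3 -c "
from h import *
go(.426,-.0785,.17,10.2)"
```

```text
time: 16.25
ee_pos: [0.4444, 0.3529, 0.1115]
eef_rot: [0.005, 1.0, 0.001, 0.011]
ft_force: [0.2, 0.8, -0.6]
width: 0.052
shift cm [  1.28 -43.14  -5.99] turn rad -0.188 cur yaw 179.4 toolz [ 0.022  0.002 -1.   ] j7 0.9 t 16.25
```

```bash
python3 -m jog '[[0,0,-4.5,0,0.4],[0,0,-1,0,0.4],[0.2,-4.9,0,0,0.4],[0.2,-4.9,0,0,0.4],[0.2,-4.9,0,0,0.4],[0.2,-4.9,0,0,0.4],[0.2,-4.9,0,0,0.4],[0.2,-4.9,0,0,0.4],[0.2,-4.9,0,0,0.4],[0.2,-4.9,0,0,0.4]]'; python3 -c "
from h import *
snap('top','t1')
go(.426,-.0785,.17,100.3)"
```

```text
time: 17.25
ee_pos: [0.4251, -0.0405, 0.1687]
eef_rot: [-0.001, 1.0, 0.007, 0.016]
ft_force: [1.1, 0.8, 0.7]
width: 0.0525
shift cm [-0.18 -3.03 -0.17] turn rad 1.385 cur yaw 179.6 toolz [ 0.031  0.013 -0.999] j7 1.5 t 17.3
```

View pics/t1.png

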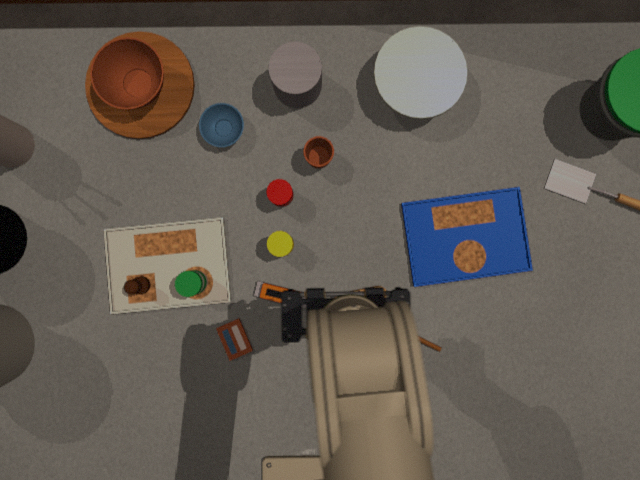

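```bash
python3 -m jog '[[-0.2,-3,0,0,0.4],[0,0,0,0.14,0.4],[0,0,0,0.14,0.4],[0,0,0,0.14,0.4],[0,0,0,0.14,0.4],[0,0,0,0.14,0.4],[0,0,0,0.14,0.4],[0,0,0,0.14,0.4],[0,0,0,0.14,0.4],[0,0,0,0.14,0.4]]'; python3 -c "
from h import *
go(.426,-.0785,.1,100.3)
print(w2px('t1',[.4577,.2459,.066]),w2px('t1',[.4483,.3554,.06]),w2px('t1',[.4483,.3554,.006]))
snap('wrist','w4')"
```

```text
time: 18.3
ee_pos: [0.425, -0.0834, 0.1672]
eef_rot: [0.613, 0.79, 0.016, 0.008]
ft_force: [1.0, 0.3, -0.2]
width: 0.0525
shift cm [ 0.4  -0.03  6.73] turn rad 0.071 cur yaw 104.4 toolz [ 0.033  0.016 -0.999] j7 0.3 t 18.3
(np.float64(187.52795586524093), np.float64(284.57900173181156)) (np.float64(130.17856127842887), np.float64(290.14892427283945)) (np.float64(141.09007295700604), np.float64(287.9502282046375))
```

View pics/w4.png

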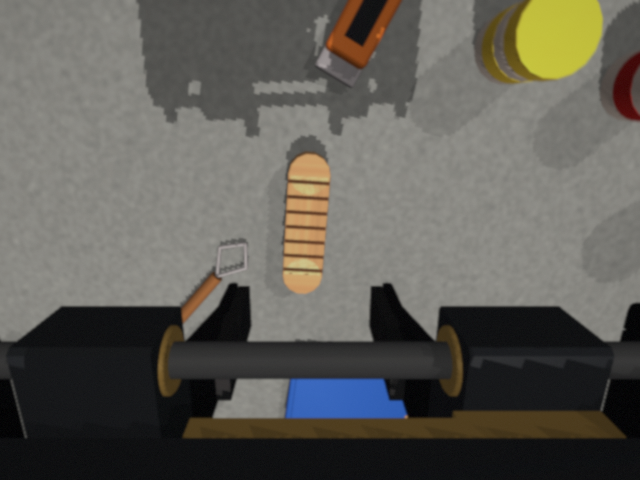

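Top view: green lid at (189,284), stamp knob at about (130,288), both within 2 px of the predictions. In the wrist view the block runs from (309,154) to (302,292).

Run:
```python
from h import *
a=px2w('w4',309.5,154,.02);b=px2w('w4',302.5,293,.02);d=a-b
print(a,b,(a+b)/2,np.linalg.norm(d),np.degrees(np.arctan2(d[1],d[0])))
go(.426,-.0785,.028,100.3)
```

```text
[ 0.41556627 -0.02848366  0.02      ] [ 0.43631698 -0.13153408  0.02      ] [ 0.42594163 -0.08000887  0.02      ] 0.10511889707177215 101.38509543139979
shift cm [ 0.34 -0.29 13.92] turn rad 0.062 cur yaw 103.8 toolz [ 0.033  0.016 -0.999] j7 0.29 t 18.35
```

```bash
python3 -m jog '[[0.4,-0.2,3,0.06,0.4],[0,0,4,0,0.4],[0,0,3,0,0.4],[0,0,0,0,0.4],[0,0,0,0,0.4],[0,0,0,0,0.4],[0,0,0,0,0.4],[0,0,0,0,0.4],[0,0,0,0,0.4],[0,0,0,0,0.4]]'; python3 -c "
from h import *
go(.426,-.079,.0275,100.5)"
```

```text
time: 19.35
ee_pos: [0.4299, -0.0781, 0.0706]
eef_rot: [0.636, 0.772, 0.021, 0.012]
ft_force: [0.0, 0.9, 0.1]
width: 0.0519
shift cm [-0.05 -0.6   4.28] turn rad 0.01 cur yaw 101.1 toolz [ 0.045  0.018 -0.999] j7 0.38 t 19.35
```

```bash
python3 -m jog '[[0,-0.6,1.2,0,0.4],[0,0,1.5,0,0.4],[0,0,1.2,0,0.4],[0,0,0.3,0,0.4],[0,0,0,0,0.4],[0,0,0,0,0.8],[0,0,0,0,0.9],[0,0,0,0,0.9],[0,0,0,0,0.9],[0,0,0,0,0.9]]' 15; python3 -c "
from h import *
go(.426,-.079,.0275,100.5);print(r.read_state()['joint_positions'])"
```

```text
time: 20.35
ee_pos: [0.4282, -0.0782, 0.0303]
eef_rot: [0.635, 0.772, 0.024, 0.013]
ft_force: [-0.4, 0.4, -0.4]
width: 0.0301
shift cm [-0.04 -0.25  0.27] turn rad 0.01 cur yaw 101.1 toolz [ 0.05   0.02  -0.999] j7 0.47 t 20.35
[-0.57101547  0.16888309  0.7111717   2.22436842 -0.20023416  0.75102798
  0.46775872]
```

```bash
python3 -m jog '[[0,0,-3,0,0.9],[0,0,-4,0,0.9],[0,0,-4,0,0.9],[0,0,-2,0,0.9],[4.2,2.1,0,0,0.9],[4.2,2.1,0,0,0.9],[4.2,2.1,0,0,0.9],[4.2,2.1,0,0,0.9],[4.2,2.1,0,0,0.9],[4.2,2.1,0,0,0.9]]'; python3 -c "
from h import *
go(.5375,.308,.1,94.9);print(r.read_state()['joint_positions'])"
```

```text
time: 21.35
ee_pos: [0.4997, 0.1932, 0.1767]
eef_rot: [0.641, 0.767, 0.026, 0.013]
ft_force: [1.4, -0.6, -0.5]
width: 0.03
shift cm [10.53  5.31  8.12] turn rad 0.093 cur yaw 100.3 toolz [ 0.053  0.023 -0.998] j7 -0.21 t 21.35
[-0.88473715  0.14506274  0.46867669  1.85708646 -0.072042    1.09802054
 -0.21258656]
```

```bash
python3 -m jog '[[4.2,2.1,0,0,0.9],[4.0,2.1,0,0,0.9],[0.3,0,0,0.09,0.9],[0,0,1,0,0.9],[0,0,3,0,0.9],[0,0,3,0,0.9],[0,0,0,0,0.9],[0,0,0,0,0.9],[0,0,0,0,0.9],[0,0,0,0,0.9]]'; python3 -c "
from h import *
go(.5375,.308,.0365,94.9);snap('wrist','w5')"
```

```text
time: 22.35
ee_pos: [0.5295, 0.2948, 0.1077]
eef_rot: [0.67, 0.742, 0.027, 0.012]
ft_force: [0.0, -0.2, -0.7]
width: 0.0303
shift cm [1.1  0.53 7.18] turn rad 0.018 cur yaw 95.9 toolz [ 0.053  0.024 -0.998] j7 -0.35 t 22.35
```

View pics/w5.png

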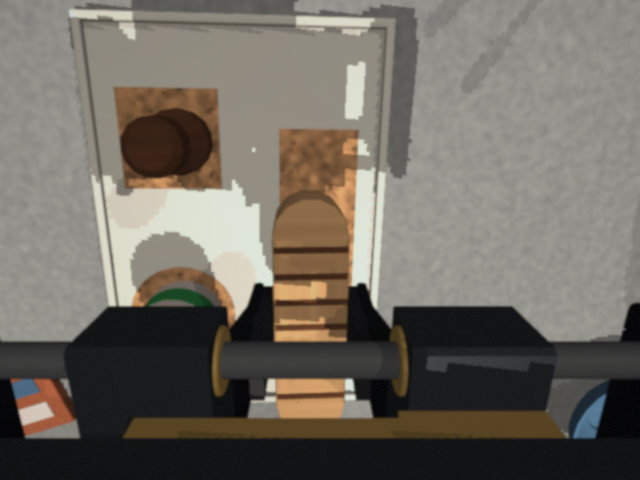

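```bash
python3 - <<'E'
from h import *
for a in [(211,142,.014),(115,88,.006),(216,88,.006),(220,188,.006),(122,188,.006)]: print(px2w('w5',*a).round(4))
go(.5365,.3075,.06,94.9)
E
python3 -m jog '[[1.1,0.5,1,0.02,0.9],[0,0,1.5,0,0.9],[0,0,1.5,0,0.9],[0,0,0,0,0.9],[0,0,0,0,0.9],[0,0,0,0,0.9],[0,0,0,0,0.9],[0,0,0,0,0.9],[0,0,0,0,0.9],[0,0,0,0,0.9]]'; python3 -c "
from h import *
go(.5365,.3075,.037,94.9)"
```

```text
[0.4723 0.3575 0.014 ]
[0.4182 0.3806 0.006 ]
[0.4726 0.3864 0.006 ]
[0.4771 0.3308 0.006 ]
[0.4206 0.3256 0.006 ]
shift cm [1.1  0.54 4.84] turn rad 0.018 cur yaw 95.9 toolz [ 0.054  0.024 -0.998] j7 -0.35 t 22.4
time: 23.4
ee_pos: [0.5368, 0.3091, 0.0665]
eef_rot: [0.677, 0.735, 0.028, 0.012]
ft_force: [0.2, 0.5, -0.2]
width: 0.0302
shift cm [-0.22 -0.22  2.94] turn rad -0.004 cur yaw 94.7 toolz [ 0.056  0.026 -0.998] j7 -0.36 t 23.4
```

```bash
python3 -m jog '[[-0.2,-0.2,0.8,0,0.9],[0,0,0.8,0,0.9],[0,0,0.7,0,0.9],[0,0,0.3,0,0.9],[0,0,0,0,0.9],[0,0,0,0,0.9],[0,0,0,0,0.9],[0,0,0,0,0.9],[0,0,0,0,0.9],[0,0,0,0,0.9]]'; python3 -c "
from h import *
go(.5365,.3075,.037,94.9);print(r.read_state()['ft_force'])"
```

```text
time: 24.4
ee_pos: [0.5365, 0.3075, 0.0381]
eef_rot: [0.677, 0.735, 0.028, 0.012]
ft_force: [0.7, 0.3, -0.9]
width: 0.0301
shift cm [ 0.   -0.    0.11] turn rad -0.004 cur yaw 94.7 toolz [ 0.056  0.026 -0.998] j7 -0.35 t 24.4
[ 0.72243168  0.25107371 -0.94076462]
```

Lower the last bit, open a little, rise and move back for a top check.

```bash
python3 -m jog '[[0,0,0.15,0,0.9],[0,0,0.05,0,0.9],[0,0,0,0,0.5],[0,0,0,0,0.5],[0,0,0,0,0.5],[0,0,0,0,0.5],[0,0,-2,0,0.5],[0,0,-4,0,0.5],[0,0,-4,0,0.5],[0,0,-4,0,0.5]]'; python3 -m jog '[[-4.5,0,0,0,0.4],[-4.5,0,0,0,0.4],[-4.5,0,0,0,0.4],[-4.5,0,0,0,0.4],[-4.5,0,0,0,0.4],[0,0,0,0.0,0.3],[0,0,0,0.0,0.3],[0,0,0,0,0.3],[0,0,0,0,0.3],[0,0,0,0,0.3]]';python3 -c "
from h import *
go(.531,.0745,.17,180)
snap('top','t2'); im=cv2.imread('pics/t2.png'); cv2.imwrite('pics/t2c.png',cv2.resize(im[210:320,95:240],None,fx=5,fy=5,interpolation=2))"
```

```text
time: 25.4
ee_pos: [0.5257, 0.3021, 0.174]
eef_rot: [0.678, 0.735, 0.023, 0.011]
ft_force: [1.2, -0.1, 0.1]
width: 0.0436
time: 26.4
ee_pos: [0.5476, 0.0753, 0.1781]
eef_rot: [0.675, 0.737, 0.031, 0.012]
ft_force: [-0.6, 0.0, 0.3]
width: 0.061
shift cm [ 0.05 -1.71  0.71] turn rad -1.483 cur yaw 95.0 toolz [ 0.059  0.029 -0.998] j7 -0.02 t 26.4
```

View pics/t2c.png

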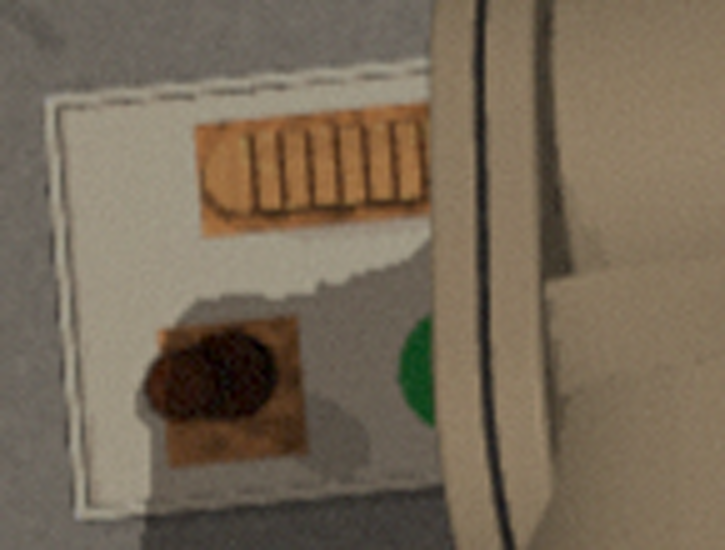

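The block lies along its strip, the stamp's foot spans rows 328–420 with right edge at 277 in the crop; the arm hides the jar. I'll put numbers on the offsets.

Run:
```python
from h import *
f=lambda u,v,z:px2w('t2',95+(u+.5)/5-.5,210+(v+.5)/5-.5,z).round(4)
print('foot R',f(277,374,.014),'top',f(230,328,.02),'bot',f(230,420,.02),'knob L',f(145,383,.052))
print('block left',f(203,180,.026),'strip left',f(199,182,.006))
for u in (300,400): print('block t/b',f(u,121-(u-300)*.1,.028),f(u,214-(u-300)*.1,.028),'strip t/b',f(u,115-(u-300)*.1,.006),f(u,225-(u-300)*.1,.006))
```

```text
foot R [0.4556 0.3348 0.014 ] top [0.4743 0.3512 0.02  ] bot [0.4383 0.351  0.02  ] knob L [0.4553 0.3711 0.052 ]
block left [0.5326 0.3597 0.026 ] strip left [0.5321 0.3691 0.006 ]
block t/b [0.5551 0.3211 0.028 ] [0.5187 0.3209 0.028 ] strip t/b [0.5585 0.3288 0.006 ] [0.5144 0.3287 0.006 ]
block t/b [0.5586 0.2819 0.028 ] [0.5221 0.2819 0.028 ] strip t/b [0.562  0.2887 0.006 ] [0.5179 0.2887 0.006 ]
```

Run:
```python
from h import *
im=cv2.imread('pics/t1.png'); h=cv2.cvtColor(im,cv2.COLOR_BGR2HSV); m=cv2.inRange(h,(45,120,40),(80,255,255)); m[:260]=0;m[:,:160]=0;m[:,230:]=0
c=max(cv2.findContours(m,0,2)[0],key=cv2.contourArea);(u,v),rr=cv2.minEnclosingCircle(c);x,y,w,hh=cv2.boundingRect(c)
print(u,v,rr,(x,y,w,hh),px2w('t1',u,v,.066),px2w('t1',x+w/2-.5,y+hh/2-.5,.066))
go(.455,.354,.17,95)
```

```text
188.0 282.79998779296875 13.720148086547852 (175, 271, 27, 26) [0.4610024 0.245017  0.066    ] [0.45969823 0.24501734 0.066     ]
shift cm [28.53 -6.87  1.06] turn rad 0.0 cur yaw 95.0 toolz [ 0.059  0.029 -0.998] j7 -0.02 t 26.45
```

```bash
python3 -m jog '[[4.7,-1.1,0,0,0.3],[4.7,-1.1,0,0,0.3],[4.7,-1.1,0,0,0.3],[4.7,-1.1,0,0,0.3],[4.7,-1.1,0,0,0.3],[4.5,-1.1,0,0,0.3],[0,0,0,0,0.3],[0,0,3,0,0.3],[0,0,1,0,0.3],[0,0,0,0,0.3]]';python3 -c "
from h import *
go(.455,.354,.09,95);snap('wrist','w6')
im=cv2.imread('pics/w6.png')"
```

```text
time: 27.45
ee_pos: [0.4527, 0.3667, 0.1399]
eef_rot: [0.671, 0.74, 0.032, 0.012]
ft_force: [0.0, 0.3, 0.5]
width: 0.0611
shift cm [-1.41 -0.21  4.95] turn rad 0.011 cur yaw 95.6 toolz [ 0.06   0.031 -0.998] j7 -0.59 t 27.45
```

View pics/w6.png

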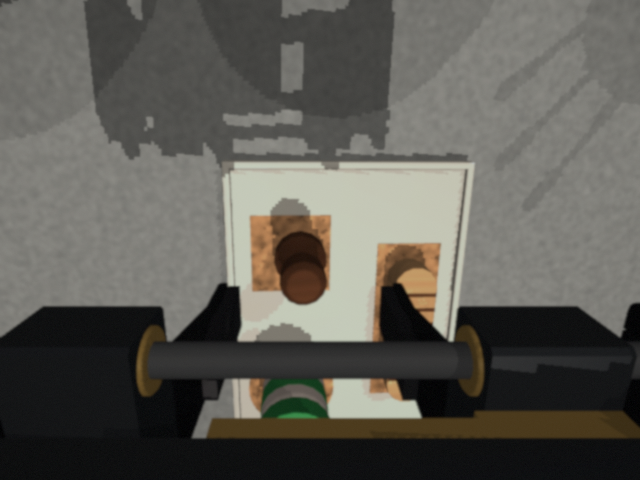

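The stamp is upright with its foot centred on column 301 and the pad on 291, so it is about 7 mm off in +x. I'll regrip it across x.

```bash
python3 -m jog '[[-1.3,0,0,0,0.3],[0,0,2,0,0.3],[0,0,2,0,0.3],[0,0,2,0,0.3],[0,0,1,0,0.3],[0,0,0,0,0.3],[0,0,0,0,0.3],[0,0,0,0,0.3],[0,0,0,0,0.3],[0,0,0,0,0.3]]';python3 -c "
from h import *
go(.455,.354,.056,95)"
```

```text
time: 28.5
ee_pos: [0.4659, 0.3505, 0.0788]
eef_rot: [0.674, 0.737, 0.039, 0.013]
ft_force: [0.4, 0.4, 0.5]
width: 0.0608
shift cm [ 0.37 -1.22  2.21] turn rad 0.003 cur yaw 95.2 toolz [ 0.071  0.04  -0.997] j7 -0.54 t 28.5
```

```bash
python3 -m jog '[[0.3,-1.0,1,0,0.3],[0,-0.2,1.2,0,0.3],[0,0,0.3,0,0.3],[0,0,0,0,0.9],[0,0,0,0,0.9],[0,0,0,0,0.9],[0,0,0,0,0.9],[0,0,0,0,0.9],[0,0,0,0,0.9],[0,0,-0.3,0,0.9]]' 15;python3 -c "
from h import *
go(.448,.3555,.058,95);print(r.read_state()['width'])"
```

```text
time: 29.5
ee_pos: [0.454, 0.3537, 0.0539]
eef_rot: [0.674, 0.737, 0.038, 0.013]
ft_force: [-0.1, -0.2, -1.1]
width: 0.0273
shift cm [ 0.25 -0.55 -0.45] turn rad 0.003 cur yaw 95.2 toolz [ 0.071  0.039 -0.997] j7 -0.55 t 29.5
0.02732822198629473
```

```bash
python3 -m jog '[[0,0,-0.2,0,0.9],[0.15,-0.65,0,0,0.9],[0,0,0,0,0.9],[0,0,0.2,0,0.9],[0,0,0.2,0,0.9],[0,0,0,0,0.9],[0,0,0,0,0.5],[0,0,0,0,0.4],[0,0,0,0,0.4],[0,0,0,0,0.4]]';python3 -c "
from h import *
go(.448,.3555,.058,95);snap('wrist','w7');im=cv2.imread('pics/w7.png'); snap('top','t3')"
```

```text
time: 30.5
ee_pos: [0.4471, 0.355, 0.0518]
eef_rot: [0.674, 0.737, 0.039, 0.013]
ft_force: [1.3, 0.3, -0.4]
width: 0.0491
shift cm [ 0.06  0.14 -0.61] turn rad 0.003 cur yaw 95.2 toolz [ 0.071  0.04  -0.997] j7 -0.56 t 30.5
```

```bash
python3 -m jog '[[0,0,-4,0,0.4],[0,0,-4,0,0.4],[0,0,-3.5,0,0.4],[-4.7,0.9,0,0,0.2],[-4.7,0.9,0,0,0.15],[-4.7,0.9,0,0,0.15],[-4.7,0.9,0,0,0.15],[-4.7,0.9,0,0,0.15],[-4.5,0.9,0,0,0.15],[0,0,2,0,0.15]]';python3 -c "
from h import *
go(.531,.0745,.04,95)"
```

```text
time: 31.6
ee_pos: [0.5238, 0.0691, 0.1495]
eef_rot: [0.672, 0.739, 0.043, 0.015]
ft_force: [0.7, 0.3, -0.5]
width: 0.0739
shift cm [ 0.07 -0.15 10.99] turn rad 0.009 cur yaw 95.5 toolz [ 0.08   0.044 -0.996] j7 -0.0 t 31.6
```

```bash
python3 -m jog '[[0,0,3,0,0.15],[0,-0.1,3,0,0.15],[0,0,2,0,0.15],[0,0,0.5,0,0.15],[0,0,0,0,0.15],[0,0,0,0,0.15],[0,0,0,0,0.15],[0,0,0,0,0.15],[0,0,0,0,0.15],[0,0,0,0,0.15]]';python3 -c "
from h import *
go(.531,.0745,.041,95)"
```

```text
time: 32.6
ee_pos: [0.5322, 0.0707, 0.0656]
eef_rot: [0.674, 0.737, 0.046, 0.016]
ft_force: [0.1, -0.3, 0.5]
width: 0.0741
shift cm [ 0.29 -0.31  2.46] turn rad 0.004 cur yaw 95.2 toolz [ 0.086  0.046 -0.995] j7 0.09 t 32.6
```

```bash
python3 -m jog '[[0.3,-0.3,1,0,0.15],[0,0,1.2,0,0.15],[0,0,0.2,0,0.5],[0,0,0,0,0.7],[0,0,0,0,0.7],[0,0,0,0,0.7],[0,0,0,0,0.7],[0,0,-3,0,0.7],[0,0,-4,0,0.7],[0,0,-4,0,0.7]]' 20;python3 -c "
from h import *
go(.5025,-.3015,.13,95);print(r.read_state()['width'])"
```

```text
time: 33.6
ee_pos: [0.517, 0.0688, 0.1459]
eef_rot: [0.674, 0.737, 0.04, 0.014]
ft_force: [0.7, 1.1, -2.1]
width: 0.0492
shift cm [-3.678e+01 -4.830e+00 -2.000e-02] turn rad 0.004 cur yaw 95.2 toolz [ 0.074  0.041 -0.996] j7 -0.01 t 33.6
0.04922811491979706
```

```bash
python3 -m jog '[[-4.7,-0.6,0,0,0.7],[-4.7,-0.6,0,0,0.7],[-4.7,-0.6,0,0,0.7],[-4.7,-0.6,0,0,0.7],[-4.7,-0.6,0,0,0.7],[-4.7,-0.6,0,0,0.7],[-4.7,-0.6,0,0,0.7],[-3.5,-0.5,1,0,0.7],[0,0,2,0,0.7],[0,0,1,0,0.7]]';python3 -c "
from h import *
go(.5025,-.3015,.05,95)"
```

```text
time: 34.6
ee_pos: [0.5082, -0.3077, 0.0938]
eef_rot: [0.672, 0.739, 0.045, 0.016]
ft_force: [-0.1, 1.3, -3.2]
width: 0.0488
shift cm [ 0.51 -0.89  4.34] turn rad 0.011 cur yaw 95.6 toolz [ 0.085  0.046 -0.995] j7 0.95 t 34.6
```

```bash
python3 -m jog '[[0.5,-0.8,0.5,0,0.7],[0,0,1,0,0.7],[0,0,0.8,0,0.7],[0,0,0,0,0.7],[0,0,0,0,0.7],[0,0,0,0,0.7],[0,0,0,0,0.7],[0,0,0,0,0.7],[0,0,0,0,0.7],[0,0,0,0,0.7]]';python3 -c "
from h import *
go(.5025,-.3015,.047,95);snap('wrist','w8')"
```

```text
time: 35.6
ee_pos: [0.5027, -0.2982, 0.0697]
eef_rot: [0.67, 0.741, 0.046, 0.016]
ft_force: [-0.0, -0.4, -2.8]
width: 0.0491
shift cm [-0.41 -0.25  2.24] turn rad 0.016 cur yaw 95.9 toolz [ 0.085  0.048 -0.995] j7 0.96 t 35.6
```

View pics/w8.png

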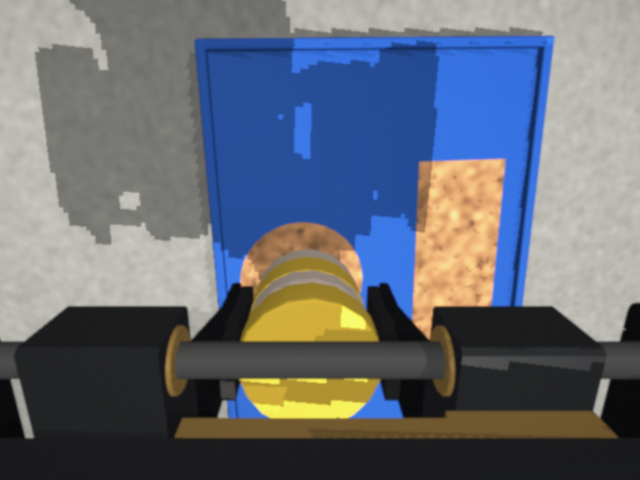

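The yellow jar hangs over its round pad (pad's far edge at (302,222)). I'll lower it.

```bash
python3 -m jog '[[-0.4,-0.2,0.4,0,0.7],[0,0,0.6,0,0.7],[0,0,0.6,0,0.7],[0,0,0.3,0,0.7],[0,0,0,0,0.7],[0,0,0,0,0.7],[0,0,0,0,0.7],[0,0,0,0,0.7],[0,0,0,0,0.7],[0,0,0,0,0.7]]';python3 -c "
from h import *
go(.5025,-.3015,.047,95)"
```

```text
time: 36.65
ee_pos: [0.5025, -0.3019, 0.0484]
eef_rot: [0.67, 0.741, 0.046, 0.015]
ft_force: [0.0, 0.2, -3.2]
width: 0.0489
shift cm [ 0.03 -0.01  0.14] turn rad 0.016 cur yaw 95.9 toolz [ 0.085  0.048 -0.995] j7 0.99 t 36.65
```

```bash
python3 -m jog '[[0,0,0.1,0,0.7],[0,0,0.05,0,0.7],[0,0,0,0,0.7],[0,0,0,0,0.4],[0,0,0,0,0.25],[0,0,0,0,0.2],[0,0,0,0,0.2],[0,0,-3,0,0.2],[0,0,-4,0,0.2],[0,0,-4,0,0.2]]';python3 -c "
from h import *
go(.4315,.0757,.13,75.2);print(r.read_state()['joint_positions'])"
```

```text
time: 37.65
ee_pos: [0.4914, -0.3055, 0.1552]
eef_rot: [0.67, 0.741, 0.045, 0.012]
ft_force: [0.7, 0.2, -0.1]
width: 0.0697
shift cm [38.39 -2.36  3.96] turn rad 0.362 cur yaw 95.9 toolz [ 0.077  0.05  -0.996] j7 0.9 t 37.65
[-0.15137192  0.34643364  0.81809101  1.76908888 -0.37506094  1.12502758
  0.8959164 ]
```

```bash
python3 -m jog '[[4.8,-0.3,0,0,0.4],[4.8,-0.3,0,0,0.4],[4.8,-0.3,0,0,0.4],[4.8,-0.3,0,0,0.4],[4.8,-0.3,0,0,0.4],[4.8,-0.3,0,0,0.4],[4.8,-0.3,0,0,0.4],[0,0,0,0.14,0.4],[0,0,0,0.14,0.4],[0,0,0,0.08,0.4]]';python3 -c "
from h import *
go(.4315,.0757,.1,75.2);snap('wrist','w9');snap('top','t4')
im=cv2.imread('pics/t4.png');a=im[195:325,95:240];b=im[175:305,395:540];cv2.imwrite('pics/t4c.png',cv2.resize(np.hstack([a,b]),None,fx=2.75,fy=2.75,interpolation=2))"
```

```text
time: 38.65
ee_pos: [0.4365, 0.0348, 0.1745]
eef_rot: [0.796, 0.603, 0.052, 0.01]
ft_force: [0.2, -1.2, 0.2]
width: 0.0522
shift cm [ 3.26 -2.18  7.56] turn rad -0.012 cur yaw 74.5 toolz [ 0.095  0.048 -0.994] j7 -0.49 t 38.65
```

View pics/w9.png

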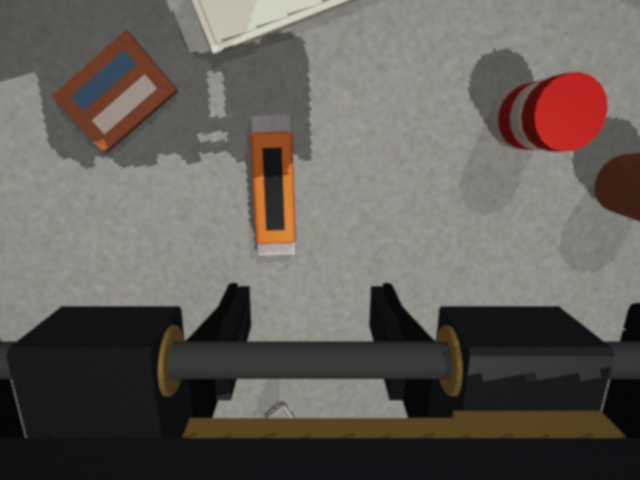

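View pics/t4c.png

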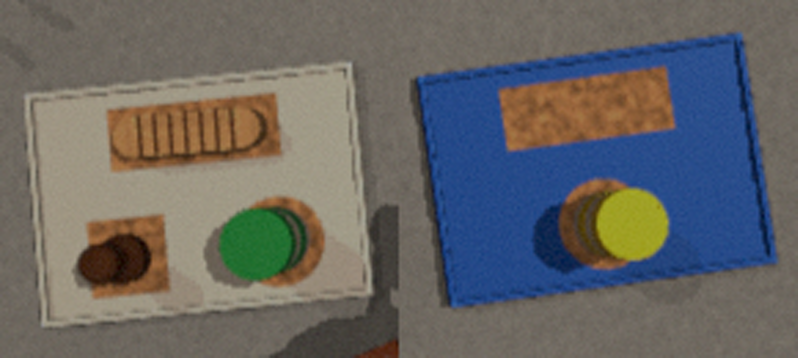

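The rasp runs from (271,117) to (276,254) in the wrist view. In the top view all four placed things stand on their pads and the stamp is now centred.

Run:
```python
from h import *
a=px2w('w9',271,117,.010);b=px2w('w9',276,250,.010);d=a-b
print((a+b)/2,np.linalg.norm(d),np.degrees(np.arctan2(d[1],d[0])))
im=cv2.imread('pics/t4.png'); h=cv2.cvtColor(im,cv2.COLOR_BGR2HSV)
for n,lo,hi,(u0,v0,u1,v1) in [('green',(45,120,40),(80,255,255),(160,260,230,310)),('yellow',(22,150,130),(35,255,255),(445,225,510,285))]:
    m=cv2.inRange(h,lo,hi);k=m*0;k[v0:v1,u0:u1]=m[v0:v1,u0:u1];c=max(cv2.findContours(k,0,2)[0],key=cv2.contourArea);x,y,w,hh=cv2.boundingRect(c)
    print(n,(x,y,w,hh),px2w('t4',x+w/2-.5,y+hh/2-.5,.066).round(4))
go(.4315,.0757,.06,75.2)
```

```text
[0.4323543  0.07787293 0.01      ] 0.09986377989370991 75.15643194734164
green (175, 271, 28, 26) [0.4597 0.2441 0.066 ]
yellow (467, 243, 26, 27) [ 0.5039 -0.302   0.066 ]
shift cm [ 3.05 -2.51 11.54] turn rad -0.009 cur yaw 74.7 toolz [ 0.095  0.048 -0.994] j7 -0.48 t 38.75
```

```bash
python3 -m jog '[[3,-2.4,0,0,0.4],[0.1,0,3,0,0.4],[0,0,3,0,0.4],[0,0,3,0,0.4],[0,0,1,0,0.4],[0,0,0,0,0.4],[0,0,0,0,0.4],[0,0,0,0,0.4],[0,0,0,0,0.4],[0,0,0,0,0.4]]';python3 -c "
from h import *
go(.432,.0765,.0295,75.2)"
```

```text
time: 39.75
ee_pos: [0.4353, 0.0758, 0.0784]
eef_rot: [0.79, 0.61, 0.057, 0.011]
ft_force: [0.0, -0.0, -0.3]
width: 0.0521
shift cm [-0.39 -0.77  4.83] turn rad 0.005 cur yaw 75.5 toolz [ 0.104  0.052 -0.993] j7 -0.48 t 39.75
```

```bash
python3 -m jog '[[-0.5,-0.9,1.5,0,0.4],[0,0,1.5,0,0.4],[0,0,1.3,0,0.4],[0,0,0.5,0,0.4],[0,0,0,0,0.4],[0,0,0,0,0.8],[0,0,0,0,0.9],[0,0,0,0,0.9],[0,0,0,0,0.9],[0,0,0,0,0.9]]' 20;python3 -c "
from h import *
go(.4305,.0757,.0295,75.2)"
```

```text
time: 40.75
ee_pos: [0.4337, 0.0771, 0.0333]
eef_rot: [0.79, 0.61, 0.062, 0.012]
ft_force: [0.1, 0.1, -1.0]
width: 0.0298
shift cm [-0.25 -0.31  0.33] turn rad 0.006 cur yaw 75.6 toolz [ 0.113  0.057 -0.992] j7 -0.41 t 40.75
```

```bash
python3 -m jog '[[0,0,-3,0,0.9],[0,0,-4,0,0.9],[0,0,-4,0,0.9],[-3.9,2.9,0,0,0.9],[-3.9,2.9,0,0,0.9],[-3.9,2.9,0,0,0.9],[-3.9,2.9,0,0,0.9],[-3.9,2.9,0,0,0.9],[-3.9,2.9,0,0,0.9],[-3.9,2.9,0,0,0.9]]';python3 -c "
from h import *
go(.5853,-.289,.1,97);print(r.read_state()['width'])"
```

```text
time: 41.75
ee_pos: [0.5537, -0.2475, 0.146]
eef_rot: [0.785, 0.616, 0.066, 0.013]
ft_force: [1.1, 0.1, -0.2]
width: 0.03
shift cm [-3.7   3.58  4.69] turn rad -0.357 cur yaw 76.5 toolz [ 0.12   0.061 -0.991] j7 0.48 t 41.75
0.030023373414256677
```

```bash
python3 -m jog '[[-2.5,2.5,0,0,0.9],[0,0,0,-0.14,0.9],[0,0,0,-0.14,0.9],[0,0,0,-0.07,0.9],[0,0,2,0,0.9],[0,0,2,0,0.9],[0,0,0,0,0.9],[0,0,0,0,0.9],[0,0,0,0,0.9],[0,0,0,0,0.9]]';python3 -c "
from h import *
go(.5853,-.289,.06,97);print(r.read_state()['width']);snap('wrist','w10')"
```

```text
time: 42.75
ee_pos: [0.5762, -0.2865, 0.1036]
eef_rot: [0.663, 0.746, 0.058, 0.025]
ft_force: [-0.1, -0.3, -1.0]
width: 0.03
shift cm [-0.53  0.35  4.42] turn rad -0.003 cur yaw 96.8 toolz [ 0.114  0.054 -0.992] j7 0.89 t 42.75
0.03000691206596835
```

View pics/w10.png

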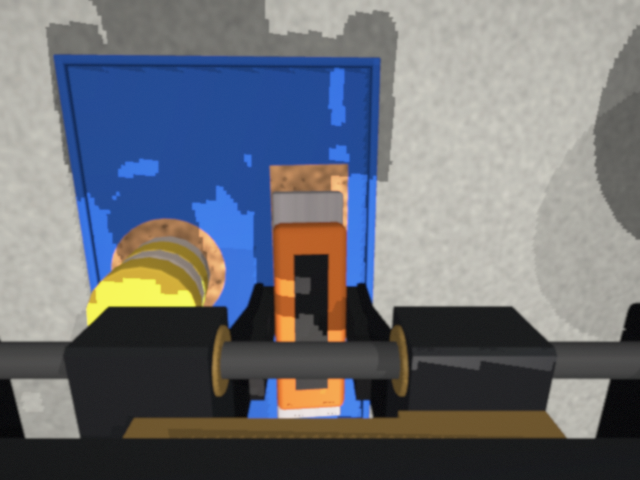

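The rasp is held square over the strip (far end at (308,193), strip's far edge at row 166), and the yellow jar stands upright on its pad. Lowering.

```bash
python3 -m jog '[[-0.5,0.3,1,0,0.9],[0,0,1.5,0,0.9],[0,0,1.5,0,0.9],[0,0,0.5,0,0.9],[0,0,0,0,0.9],[0,0,0,0,0.9],[0,0,0,0,0.9],[0,0,0,0,0.9],[0,0,0,0,0.9],[0,0,0,0,0.9]]';python3 -c "
from h import *
go(.5853,-.289,.04,97)"
```

```text
time: 43.8
ee_pos: [0.5861, -0.2891, 0.056]
eef_rot: [0.663, 0.746, 0.058, 0.026]
ft_force: [0.0, -0.6, -1.6]
width: 0.0301
shift cm [-0.05 -0.28  1.58] turn rad -0.003 cur yaw 96.8 toolz [ 0.116  0.053 -0.992] j7 0.93 t 43.8
```

```bash
python3 -m jog '[[0,-0.2,0.5,0,0.9],[0,0,0.6,0,0.9],[0,0,0.3,0,0.9],[0,0,0.1,0,0.9],[0,0,0,0,0.9],[0,0,0,0,0.9],[0,0,0,0,0.9],[0,0,0,0,0.9],[0,0,0,0,0.9],[0,0,0,0,0.9]]';python3 -c "
from h import *
go(.5853,-.289,.04,97)"
```

```text
time: 44.8
ee_pos: [0.5862, -0.2887, 0.0406]
eef_rot: [0.663, 0.746, 0.059, 0.026]
ft_force: [-0.4, 0.4, 1.2]
width: 0.0305
shift cm [-0.02 -0.1   0.05] turn rad -0.003 cur yaw 96.8 toolz [ 0.117  0.053 -0.992] j7 0.94 t 44.8
```

```bash
python3 -m jog '[[0,0,0,0,0.6],[0,0,0,0,0.52],[0,0,0,0,0.52],[0.1,0.3,-3,0,0.52],[0.1,0.3,-3,0,0.52],[0.1,0.4,-4,0,0.52],[4.5,0,-1,0,0.4],[4.5,0,0,0,0.4],[4.5,0,0,0,0.4],[4.5,0,0,0,0.4]]';python3 -m jog '[[4.5,-1,0,0,0.4],[4.5,-1,0,0,0.4],[0,0,0,0,0.4],[0,0,0,0,0.4],[0,0,0,0,0.4],[0,0,0,0,0.4],[0,0,0,0,0.4],[0,0,0,0,0.4],[0,0,0,0,0.4],[0,0,0,0,0.4]]';python3 -c "
from h import *
snap('top','t5');im=cv2.imread('pics/t5.png');a=im[130:325,95:545];cv2.imwrite('pics/t5c.png',cv2.resize(a,None,fx=1.77,fy=1.77,interpolation=2))"
```

```text
time: 45.8
ee_pos: [0.5604, -0.115, 0.1619]
eef_rot: [0.668, 0.741, 0.058, 0.028]
ft_force: [-0.1, -0.2, -0.3]
width: 0.0521
time: 46.8
ee_pos: [0.5302, -0.021, 0.1633]
eef_rot: [0.667, 0.743, 0.059, 0.028]
ft_force: [0.4, 0.1, -0.1]
width: 0.052
```

View pics/t5c.png

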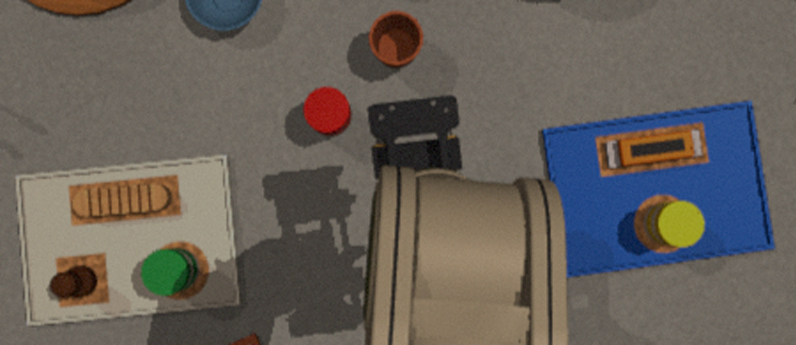

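All five are on their pads, and the red jar and cup look unmoved. Next, a numeric check of the rasp, red jar, cup and stamp.

Run:
```python
from h import *
def seg(f,n,lo,hi,box,z):
    h=cv2.cvtColor(cv2.imread('pics/'+f+'.png'),cv2.COLOR_BGR2HSV);u0,v0,u1,v1=box;m=cv2.inRange(h,lo,hi);k=m*0;k[v0:v1,u0:u1]=m[v0:v1,u0:u1]
    c=max(cv2.findContours(k,0,2)[0],key=cv2.contourArea);(u,v),wh,a=cv2.minAreaRect(c)
    print(f,n,px2w(f,u,v,z).round(4)[:2],np.round(wh),round(a,1))
seg('t5','rasp',(3,190,120),(20,255,255),(430,195,500,232),.028)
for f in('top0','t5'): seg(f,'red',(0,180,80),(4,255,255),(255,170,305,215),.06); seg(f,'cup',(0,100,60),(15,255,255),(295,130,340,172),.05)
im=cv2.imread('pics/t5.png'); a=im[262:312,115:165];b=im[195:240,425:505]
a=cv2.resize(a,(400,400),interpolation=2);b=cv2.resize(b,None,fx=5,fy=5,interpolation=2);b=cv2.copyMakeBorder(b,0,175,0,0,0)
cv2.imwrite('pics/fin.png',np.hstack([a,b]))
```

```text
t5 rasp [ 0.5878 -0.2896] [15. 40.] 82.4
top0 red [0.6306 0.0737] [25. 25.] 71.6
top0 cup [ 0.71   -0.0012] [30. 30.] 90.0
t5 red [0.6312 0.0729] [25. 25.] 0.0
t5 cup [ 0.71   -0.0012] [30. 30.] 90.0
```

```bash
python3 - <<'E'
from h import *
for f in ('t4','t5'):
    im=cv2.imread(f'pics/{f}.png');h=cv2.cvtColor(im,cv2.COLOR_BGR2HSV)
    m=((h[...,2]<75)&(h[...,1]>90)).astype(np.uint8);k=m*0;k[265:310,118:162]=m[265:310,118:162]
    c=max(cv2.findContours(k,0,2)[0],key=cv2.contourArea);x,y,w,hh=cv2.boundingRect(c)
    cols=np.where(k[:,x+w-8:x+w-4].any(1))[0]
    print(f,(x,y,w,hh),'foot y',px2w(f,x+w-.5,(cols.min()+cols.max())/2,.014)[1]+.018,'foot x',px2w(f,x+w-6,(cols.min()+cols.max())/2,.016)[0], 'knob',px2w(f,x-.5,288,.05)[1]-.014)
E
python3 -c "
from bench import r
r.close_job()"
```

```text
t4 (123, 280, 27, 19) foot y 0.35374328856137843 foot x 0.4488383070130162 knob 0.3600373662322586
t5 (123, 280, 27, 19) foot y 0.35374328856137843 foot x 0.4488383070130162 knob 0.3600373662322586
the job is handed in; nothing more can be done
```

Both kits are made up in the order asked and the job is handed in. The arm was clear of everything, about 47 s into the 120 s.

I had to mend one thing: the stamp first landed about 7 mm off centre, so I regripped it and set it down again.

| Thing | Last measured distance from pad centre |
|---|---|
| Green jar | about 2.5 mm |
| Stamp | about 2 mm |
| Pattern block | about 1 mm |
| Yellow jar | about 1–2 mm |
| Rasp | about 1 mm, and straight along its strip |

- **Upright:** in the last top view everything was the same way up as before. The red jar and the cup had not moved, to within 1 mm.
- **Disagreements:** two readings of the stamp's y position disagreed, 0.354 from its foot and 0.360 from its knob. Both are within about 5 mm of its pad centre at 0.355.
- **Not checked:** I had reached the picture limit, so I checked the stamp only by numbers after the last overall view.
- **Tool tilt:** the tool's tilt crept up to about 7° over the run. It did not visibly affect the placings.

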